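# Clear the bread slicer's deck and set its thickness selector

### The arm

A 6-joint arm with a two-finger parallel gripper is mounted at the origin on the work surface. World frame = base frame: x ahead of the robot, y to its left, z up, the work surface at z = 0. Lengths are in m, angles in rad, forces in N, time in s.
With the tool pointing down it reaches from about 0.35 to 0.975 m from the base axis. Payload 4.9 kg.
Tool frame: the origin (TCP) lies midway between the tips of the shut fingers; the grasp point (between the pads) lies ctrl.tcp_to_grasp behind it (ctrl.tcp_to_grasp is the distance from the TCP to the grasp point, in m); z points along the fingers, y is the direction in which the jaws open and shut (so a half turn about z gives the same grasp; the last joint's range is limited). The gripper opens to 85 mm and grips with 20 to 120 N. Pads are 22 mm wide; open, the fingers measure 114 mm over their backs; the gripper's body (76 mm by 85 mm) begins 54 mm behind the grasp point. The pads swing forward as they close: fully open they stand 13 mm farther back than shut.
Start: joints at [-1.352, 0.053, 1.613, -0, 1.476, -0.119], TCP at [0.207, -0.59, 0.231] pointing down, gripper open.
Joint ranges: [-3.01, 3.01], [-1.01, 2.22], [0.06, 2.58], [-1.02, 4.17], [0.09, 2.62], [-3.14, 3.14]. Speed limits (rad/s): [2.57, 2.57, 3.14, 3.14, 3.14, 3.14].

### API

Orientations are given as a rotation vector (axis times angle).
In Python, from station import ctrl, get_image, calibration, finish_job, models gives the robot as it stands.
- The arm moves only by the shell command python3 -m creep 'ROWS' [FORCE]. ROWS is JSON, a list of rows, each a list of 7 numbers: the opening, from 0 (shut) to 1 (fully open), then the shift along the tool's x, y, z in m, then the turn, a rotation vector about the tool's x, y, z in degrees. A call has 1 to 20 rows; each row shifts and turns the commanded pose from where the row before left it, along the tool's axes as they then stand; what a row does not reach is not made up. A row lasts 1/10 s, in which the tool goes at most 50 mm and 8.59 degrees, less where a joint would pass 70% of its speed; a pose out of reach is approached as far as the arm can. A call with a gripper value outside its range is refused whole. The fingers move at their own pace and stop on an object; FORCE is the grip in N (left out, the last holds). Time passes only in rows, so rows that do not move let the fingers close. It gives the time, the measured TCP pose, the force and the opening at its end, in the units of the state.
- ctrl.get_obs(): the state, without advancing time (a new reading comes with each control period).
- get_image(name): name is "scene" or "side" or "wrist"; returns the picture (420x560x3 uint8, red, green, blue); there is no depth.
- calibration(name): a dict with "mtx" (3x3 intrinsics, pixels), "k1" (the pictures are not rectified: a ray, as slopes to the right and down, at radius r is drawn at 1 + k1 r^2 times it, then the intrinsics apply), "R" (3x3) and "t" (3): a world point X has camera coordinates R X + t. Camera axes: x right, y down, z forward; pixel columns grow to the right and rows downward; lengths in m; the calibration is good to about 2 mm. A picture is of the moment at which its call begins: read the wrist's pose just before it. calibration takes no time and is no camera call; for the wrist camera it gives the pose at the moment of the call.
- finish_job(): hands the job in, once; it reports no verdict.
Trained networks look in the newest picture that a camera, given by its name, has taken for a name from the list of things; names that differ only in an ending like _2 or _b are one class to them, and where a whole thing is asked for, a point or a joint stands for the part that bears it (a point fixed in the world has none). Each returns a list of dicts, best first, with "conf" (0 to 1); they miss things now and then, are a little off and sometimes report something else, mostly with a low value. They report only what shows in the picture. A call takes as long as a camera call. They do not tell look-alikes from the thing itself.
- models.search_frame(camera, name): "extent" ([left, top, right, bottom] in pixels, round what is visible of it).
The state is a dict: "t": time; "q": joint angles; "dq": joint speeds; "effort": joint torques, N m; "tool_pos": TCP position; "tool_rot": TCP orientation; "contact_force": force on the tool from outside, world axes, zero at the start; "wrist_torque": the same for the moment, N m; "opening": finger opening in m.
Only numpy, scipy, OpenCV 4.12 (cv2) and the standard library are available. Lean on these libraries where they do the work, as an engineer would, in place of code of your own. Each camera call takes 0.05 s, during which the arm holds its last target. There are 200 camera calls.

### The job

The flour dredger and the lidded tin stand on the slicer's deck in the way of its slice-thickness selector: set both down in the wooden tray, standing upright, without tipping them over on the way. Then pull the sprung selector knob up, turn it counter-clockwise (seen from above) past the first notch to the second, the one marked by two studs, and let it drop fully home there. Leave all the other things where they are.

Things in the scene. Friction and masses are not known exactly. Their poses are not given: they have to be found in the camera images.
- slicer: white countertop bread slicer, 290 mm (own x) by 300 mm (own y), fixed to the counter. Origin on the counter under it, x towards its back, z up. A flat steel deck 70 mm above the origin runs from x = -140 to +35 mm; behind it, from x = 35 to 150 mm, is the blade frame, 115 mm above the origin. The selector's axis is vertical, at x = -60, y = 0 mm
- selector_grip (a point): middle of the selector's finger bar, on the turning axis, 112 mm above the slicer's origin when the knob is down. The black plastic bar is 44 mm long (along this point's x), 14 mm wide (its y) and runs from 20 to 54 mm above the deck when down, on a disc of radius 22 mm; its pointer (white mark, and a small steel pin below it) is towards this point's -x. The point turns and rises with the knob. A fixed notched steel ring, radius 25 to 36 mm and 12 mm tall, surrounds the disc
- selector (a joint): turn of the selector, rad, growing counter-clockwise seen from above; at 0 the pointer is towards the slicer's own -x. Stops at -0.2 and 1.7. It starts at rest in a wide gap of the ring that lets it turn freely from -0.2 to about 0.25; the notches lie at 0.65 (one stud), 1.10 (two studs: the one wanted) and 1.55 (three studs), each with about 0.06 rad of play either way. While the knob is down, walls between the notches stop it turning
- selector_lift (a joint): how far the selector is pulled up along its axis, m: 0 fully down, 0.016 at the stop. Above 0.008 its pin clears the ring's walls and it can turn. A spring pulls it down with 4 N at 0 and 6.5 N at the stop; released over a wall, it rests on the wall at 0.008
- dredger_mid (a point): flour dredger: plain aluminium cylinder with a domed top, 56 mm diameter (59 mm at the collar, 75 to 82 mm above its foot), 98 mm tall, about 0.22 kg, standing on the slicer's deck close beside the selector, on either side. The point is on its axis, 49 mm above its foot; z along the axis
- tin_mid (a point): lidded rectangular metal tin, 46 mm (this point's x) by 74 mm (its y), 80 mm tall, with a lid 2 mm larger over the top 14 mm, about 0.25 kg, standing on the slicer's deck close beside the selector, on the other side from the dredger. The point is at its centre, 40 mm above its foot
- tray: open wooden tray, 250 mm (own x) by 340 mm (own y) outside, walls 8 mm thick and 35 mm tall, floor 8 mm thick, fixed to the counter. Origin on the counter under its centre, z up
- jar: glass jar with a steel lid, 62 mm diameter, 72 mm tall, standing somewhere in the tray (its place varies); origin at the centre of its foot. Not to be moved
- pot: small white stoneware pot with a cork lid, 52 mm diameter, 70 mm tall, also standing in the tray (its place varies); origin at the centre of its foot. Not to be moved
- bell: small steel counter bell, 38 mm diameter, 35 mm tall, on a front corner of the slicer's deck; origin at the centre of its foot. Not to be moved
- mill: wooden salt mill, 46 mm diameter, 125 mm tall, standing on the counter; origin at its foot. Not to be moved
- mug: white mug, 76 mm diameter, 90 mm tall, handle on its own +y side, on the counter at one side; origin at its foot. Not to be moved
- card_block: wooden block 40 x 80 x 25 mm with an upright card, 73 mm tall in all, on the counter; origin at its foot. Not to be moved
- loaf: loaf of bread 200 x 90 x 85 mm at one side of the counter; origin underneath, long axis along its own x. Not to be moved
Not all that is in view belongs to the job. What is shaped like the part that bears dredger_mid but green or turquoise is not meant. What is shaped like the part that bears tin_mid but black or red is not meant.

How it is judged:
By the outcome, as a careful person would: the job done as asked, in the order asked, and still so for the second after the job is handed in, with the robot touching nothing.
It also fails if it takes over 72 s, if anything falls off the work surface, if the arm or the gripper's body presses on something with over 40 N, if the wrist force passes 120 N, or if a joint passes its speed limit or range.

## Working session

There is one attempt and no reset: what is moved stays moved. The work goes in short steps, Python scripts to look and compute and a shell command to move; the robot and the scene stay as the last step left them, time stands still between calls to the robot, and variables do not carry over. Pictures are saved under pics/ and viewed, about 8 in all and at most 12, crops included, and the job is handed in when it is done.

```bash
ls; mkdir -p pics; python3 - <<'E'
from station import ctrl, get_image, calibration, models
import cv2,numpy as np
o=ctrl.get_obs();print({k:np.round(v,3).tolist() for k,v in o.items()},ctrl.tcp_to_grasp)
for c in ["scene","side"]:
    im=get_image(c);cv2.imwrite(f"pics/{c}0.png",cv2.cvtColor(im,cv2.COLOR_RGB2BGR))
    k=calibration(c);print(c,np.round(k["mtx"],1).tolist(),k["k1"],"pos",np.round(-k["R"].T@k["t"],3))
    for n in ["slicer","selector_grip","dredger_mid","tin_mid","tray","jar","pot","bell","mill","mug"]:
        print(n,[(np.round(d["extent"]).tolist(),round(d["conf"],2)) for d in models.search_frame(c,n)][:3])
E
```

```text
pics
{'t': 0.0, 'q': [-1.352, 0.053, 1.614, -0.0, 1.476, -0.119], 'dq': [-0.001, -0.001, -0.001, 0.001, 0.001, 0.002], 'effort': [0.002, -39.369, -37.017, -0.0, 0.007, 0.0], 'tool_pos': [0.207, -0.589, 0.23], 'tool_rot': [-3.095, -0.528, 0.0], 'contact_force': [0.226, -0.086, -0.353], 'wrist_torque': [-0.021, 0.016, -0.056], 'opening': 0.085} 0.0187
scene [[426.6, 0.0, 277.3], [0.0, 426.6, 215.0], [0.0, 0.0, 1.0]] -0.13560296934273386 pos [ 1.096 -0.925  1.229]
slicer []
selector_grip [([287.0, 163.0, 294.0, 171.0], 0.59)]
dredger_mid [([289.0, 149.0, 303.0, 168.0], 0.74), ([273.0, 137.0, 285.0, 156.0], 0.48)]
tin_mid [([352.0, 154.0, 375.0, 174.0], 0.89), ([306.0, 260.0, 332.0, 291.0], 0.71), ([271.0, 168.0, 292.0, 194.0], 0.67)]
tray []
jar [([235.0, 261.0, 258.0, 290.0], 0.76)]
pot [([206.0, 252.0, 223.0, 274.0], 0.59), ([288.0, 166.0, 298.0, 178.0], 0.22)]
bell [([202.0, 249.0, 221.0, 274.0], 0.49)]
mill [([332.0, 237.0, 346.0, 264.0], 0.64)]
mug [([318.0, 134.0, 345.0, 161.0], 0.95)]
side [[441.4, 0.0, 280.4], [0.0, 441.4, 200.7], [0.0, 0.0, 1.0]] -0.07050229155089491 pos [-0.018  0.772  0.905]
slicer [([129.0, 333.0, 180.0, 385.0], 0.75), ([325.0, 117.0, 373.0, 147.0], 0.51)]
selector_grip [([249.0, 251.0, 271.0, 276.0], 0.7), ([233.0, 263.0, 261.0, 307.0], 0.53), ([130.0, 329.0, 182.0, 389.0], 0.38)]
dredger_mid [([234.0, 265.0, 259.0, 304.0], 0.98), ([260.0, 348.0, 287.0, 390.0], 0.9), ([286.0, 312.0, 312.0, 355.0], 0.79)]
tin_mid [([257.0, 214.0, 293.0, 259.0], 0.94), ([230.0, 152.0, 255.0, 177.0], 0.6), ([103.0, 289.0, 144.0, 333.0], 0.57)]
tray [([268.0, 141.0, 389.0, 227.0], 0.8)]
jar [([304.0, 155.0, 329.0, 184.0], 0.68)]
pot [([344.0, 171.0, 362.0, 191.0], 0.75), ([251.0, 310.0, 263.0, 327.0], 0.61), ([247.0, 253.0, 276.0, 273.0], 0.43)]
bell [([248.0, 308.0, 262.0, 330.0], 0.8)]
mill [([208.0, 160.0, 224.0, 198.0], 0.95)]
mug [([130.0, 332.0, 182.0, 387.0], 0.57)]
```

```bash
python3 - <<'E'
import cv2,numpy as np
a=cv2.imread("pics/scene0.png")[110:320,170:450];b=cv2.imread("pics/side0.png")[120:400,90:420]
cv2.imwrite("pics/scene_c.png",cv2.resize(a,(800,600),interpolation=cv2.INTER_CUBIC))
cv2.imwrite("pics/side_c.png",cv2.resize(b,(707,600),interpolation=cv2.INTER_CUBIC))
E
```

```text
(no output)
```

View pics/scene_c.png

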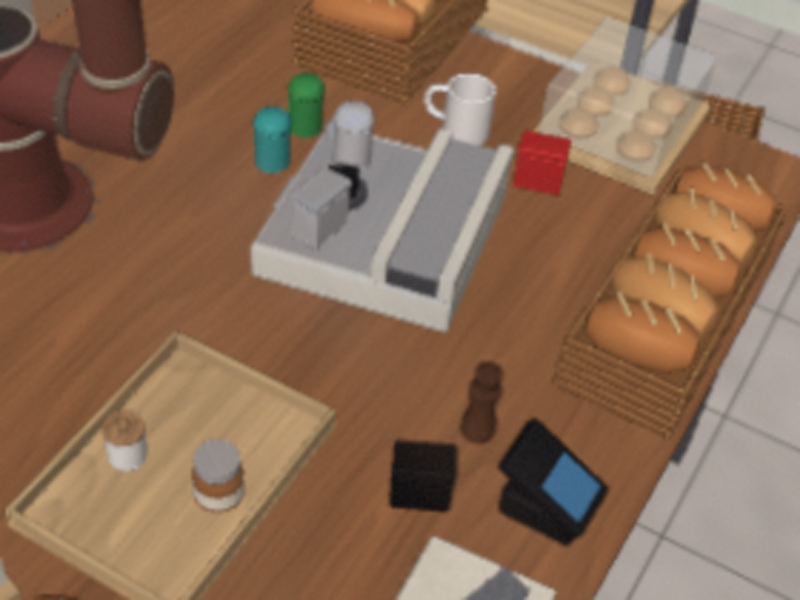

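View pics/side_c.png

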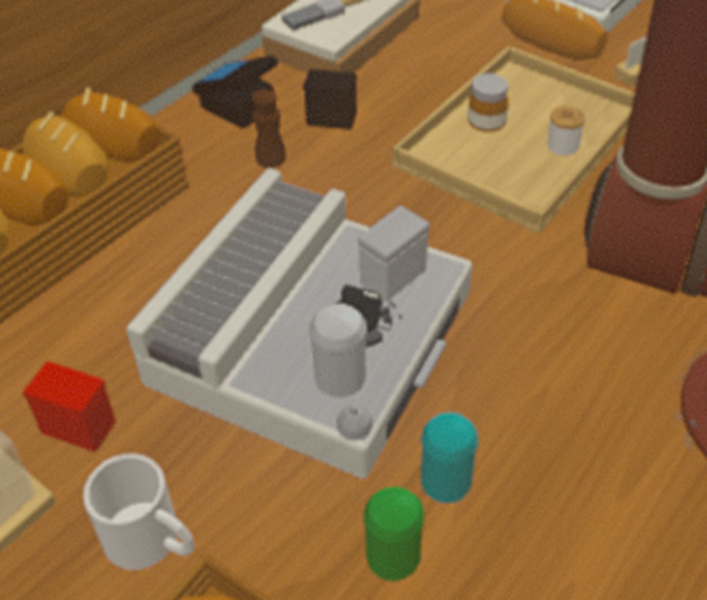

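The scene view shows the dredger at crop (353,133), the tin at (320,208), the knob at (348,180), the pot at (125,440) and the jar at (218,475). The side view shows the dredger at (338,350), the tin at (393,250), the knob at (365,310) and the bell at (353,420). The red, black, green and turquoise things are look-alikes.

```bash
cat > h.py <<'E'
import numpy as np, cv2
from scipy.optimize import least_squares
from scipy.spatial.transform import Rotation as Ro
def proj(k,X):
    c=np.atleast_2d(X)@np.array(k["R"]).T+k["t"]; s=c[:,:2]/c[:,2:]
    s=s*(1+k["k1"]*(s**2).sum(1,keepdims=True)); m=k["mtx"]
    return s*[m[0,0],m[1,1]]+[m[0,2],m[1,2]]
def tri(obs): # [(k,px)]
    f=lambda X:np.concatenate([proj(k,X)[0]-p for k,p in obs])
    r=least_squares(f,[.5,-.1,.1]);return r.x,np.abs(r.fun).max()
def onplane(k,p,z):
    r=least_squares(lambda X:proj(k,[X[0],X[1],z])[0]-p,[.5,-.1]);return r.x
def fit(obs,x0): # obs [(k,px,local xyz)], returns x,y,z,yaw
    def f(v):
        c,s=np.cos(v[3]),np.sin(v[3])
        return np.concatenate([proj(k,[v[0]+c*l[0]-s*l[1],v[1]+s*l[0]+c*l[1],v[2]+l[2]])[0]-p for k,p,l in obs])
    r=least_squares(f,x0,loss='soft_l1');return r.x,np.round(r.fun.reshape(-1,2),1)
S=lambda u,v:np.array([170+u/2.857,110+v/2.857])
D=lambda u,v:np.array([90+u/2.1427,120+v/2.1427])
E
python3 - <<'E'
from h import *
from station import calibration
s,d=calibration("scene"),calibration("side")
v,r=fit([(s,S(256,247),(-.14,-.15,.07)),(s,S(450,297),(.15,-.15,.115)),(s,S(511,150),(.15,.15,.115)),
 (d,D(366,445),(-.14,.15,.07)),(d,D(470,263),(-.14,-.15,.07)),(d,D(132,328),(.15,.15,.115)),(d,D(272,172),(.15,-.15,.115))],[.55,0,0,0])
print("slicer",np.round(v,3),r.tolist())
v,r=fit([(s,S(178,335),(-.125,.17,.035)),(s,S(334,411),(.125,.17,.035)),(s,S(12,512),(-.125,-.17,.035)),
 (d,D(540,218),(-.125,.17,.035)),(d,D(395,152),(.125,.17,.035)),(d,D(510,48),(.125,-.17,.035))],[.4,-.4,0,0])
print("tray",np.round(v,3),r.tolist())
for n,a,b in [("dredger top",S(354,106),D(339,310)),("dred mid",S(353,133),D(338,350)),("knob top",S(348,172),D(362,292)),
  ("tin top centre",S(325,187),D(394,230)),("jar top",S(219,452),D(490,80)),("pot top",S(125,424),D(567,113))]:
    X,e=tri([(s,a),(d,b)]);print(n,np.round(X,3),round(e,1))
E
```

```text
slicer [ 0.494  0.222 -0.011  0.193] [[-3.0, 3.1], [0.7, -1.5], [0.8, 2.4], [0.3, 2.8], [2.4, -0.3], [-1.1, -0.0], [-0.3, -1.4]]
tray [ 0.5   -0.268 -0.006  0.016] [[-0.9, -0.8], [0.7, 1.0], [-2.8, -0.1], [0.5, 0.5], [-1.7, -0.6], [-0.7, 0.4]]
dredger top [0.405 0.287 0.175] 0.0
dred mid [0.402 0.295 0.12 ] 0.2
knob top [0.436 0.214 0.118] 1.5
tin top centre [0.447 0.139 0.149] 1.0
jar top [ 0.562 -0.261  0.088] 0.5
pot top [ 0.437 -0.281  0.071] 0.2
```

```bash
python3 -m creep '[[1,0.036,-0.0214,-0.019,0,0,0],[1,0.036,-0.0214,-0.019,0,0,0],[1,0.036,-0.0214,-0.019,0,0,0],[1,0.036,-0.0214,-0.019,0,0,0],[1,0.036,-0.0214,-0.019,0,0,0],[1,0.036,-0.0214,-0.019,0,0,0],[1,0.036,-0.0214,-0.019,0,0,0],[1,0.036,-0.0214,-0.019,0,0,0],[1,0.036,-0.0214,-0.019,0,0,0],[1,0,0,0,0,0,0],[1,0,0,0,0,0,0]]' 
cat >> h.py <<'E'
def snap(cam,fn,names=()):
    from station import ctrl,get_image,calibration,models
    k=calibration(cam); im=get_image(cam); cv2.imwrite(fn,cv2.cvtColor(im,cv2.COLOR_RGB2BGR))
    np.save(fn+".npy",dict(k),allow_pickle=True)
    for n in names: print(n,[(np.round(d["extent"]).tolist(),round(d["conf"],2)) for d in models.search_frame(cam,n)][:3])
    return k
def go(P,yaw,z=None): # tool shift (current tool axes) to reach TCP P with tool x at yaw, tool down; turn in deg about tool z
    from station import ctrl
    o=ctrl.get_obs();R=Ro.from_rotvec(o["tool_rot"]);
    T=Ro.from_euler('z',yaw)*Ro.from_euler('x',np.pi)
    print("pos",np.round(o["tool_pos"],4),"yaw",round(np.arctan2(*R.as_matrix()[[1,0],0]),3),"shift",np.round(R.inv().apply(np.array(P)-o["tool_pos"]),4),"turn",np.round((R.inv()*T).as_rotvec(degrees=True),2),"t",o["t"])
E
python3 - <<'E'
from h import *
k=snap("wrist","pics/w1.png",["jar","pot"])
print(np.round(k["R"],2).tolist(),np.round(-k["R"].T@k["t"],3),k["mtx"][0][0])
from station import calibration
for n,X in [("jar",(.562,-.261,.07)),("pot",(.437,-.281,.07))]: print(n,proj(k,X))
E
```

```text
t: 2.2
tool_pos: [0.4494, -0.3002, 0.4029]
tool_rot: [3.095, 0.531, 0.001]
contact_force: [0.1, -0.7, 0.1]
opening: 0.0853
jar [([261.0, 45.0, 308.0, 93.0], 0.56)]
pot [([250.0, 142.0, 285.0, 181.0], 0.97)]
[[0.33, -0.94, 0.0], [-0.89, -0.32, 0.32], [-0.3, -0.11, -0.95]] [ 0.526 -0.275  0.546] 338.80223125801706
jar [[280.42499719  64.99783534]]
pot [[264.33518758 159.99492626]]
```

```bash
python3 -m creep '[[1,0.0137,-0.045,0,0,0,0],[1,0.0137,-0.045,0,0,0,0],[1,0.0137,-0.045,0,0,0,0],[1,0.0137,-0.045,0,0,0,0],[1,0.0137,-0.045,0,0,0,0],[1,0.0137,-0.045,0,0,0,0],[1,0.0137,-0.045,0,0,0,0],[1,0.0137,-0.045,0,0,0,0],[1,0.0137,-0.045,0,0,0,0],[1,0.0137,-0.045,0,0,0,0],[1,0,0,0,0,0,0],[1,0,0,0,0,0,0]]' 
python3 - <<'E'
from h import *
k=snap("wrist","pics/w2.png",["dredger_mid","tin_mid","selector_grip"])
im=cv2.imread("pics/w2.png");cv2.imwrite("pics/w2b.png",cv2.resize(im,(800,600),interpolation=cv2.INTER_CUBIC))
E
```

```text
t: 3.55
tool_pos: [0.429, 0.1693, 0.4012]
tool_rot: [3.096, 0.529, -0.003]
contact_force: [1.1, 0.3, -0.1]
opening: 0.0855
dredger_mid [([145.0, 206.0, 196.0, 260.0], 0.81), ([79.0, 187.0, 136.0, 238.0], 0.61)]
tin_mid [([541.0, 0.0, 560.0, 29.0], 0.78), ([272.0, 129.0, 346.0, 194.0], 0.76), ([232.0, 128.0, 266.0, 170.0], 0.2)]
selector_grip [([231.0, 130.0, 267.0, 171.0], 0.61)]
```

View pics/w2b.png

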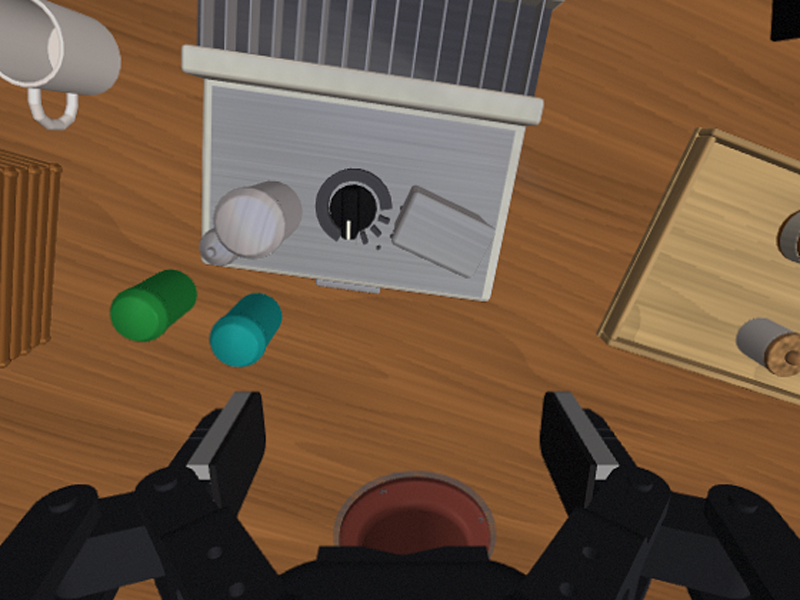

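The wrist view shows the knob at (352,207) with its pointer down the picture, the dredger dome at (250,222), the tin lid at about (440,230) and the bell at (215,245). I'll zoom in to pick corners.

```bash
python3 - <<'E'
import cv2
im=cv2.imread("pics/w2.png")[120:215,140:360]
cv2.imwrite("pics/w2z.png",cv2.resize(im,None,fx=3.6,fy=3.6,interpolation=cv2.INTER_CUBIC))
E
```

```text
(no output)
```

View pics/w2z.png

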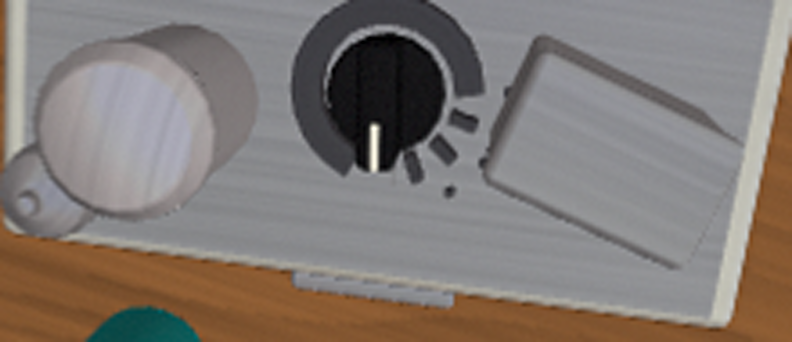

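```bash
python3 - <<'E'
from h import *
from station import calibration
k=np.load("pics/w2.png.npy",allow_pickle=True).item(); d=calibration("side"); s=calibration("scene")
W=lambda u,v:np.array([140+u/3.6,120+v/3.6])
# tin local: x 46, y 74 ; long edge is local y
c=[(550,48),(740,145),(678,268),(486,180)]
L=[(.024,.038),(.024,-.038),(-.024,-.038),(-.024,.038)]
for z in (None,):
    v,r=fit([(k,W(*p),(*l,0)) for p,l in zip(c,L)],[.44,.14,.15,-.3]);print("tin free (xyz of lid top,yaw)",np.round(v,4),r.tolist())
g=lambda v:np.concatenate([proj(k,[v[0]+np.cos(v[2])*l[0]-np.sin(v[2])*l[1],v[1]+np.sin(v[2])*l[0]+np.cos(v[2])*l[1],.15])[0]-W(*p) for p,l in zip(c,L)])
r=least_squares(g,[.44,.14,-.3]);print("tin z=.15",np.round(r.x,4),np.round(r.fun,1))
print("dredger collar@.1485",onplane(k,W(126,129),.1485))
print("dredger 2view dome", tri([(k,W(126,129)),(d,D(339,318))]))
print("ring centre@.082",onplane(k,W(388,88),.082),"disc@.09",onplane(k,W(387,93),.09))
a,b=onplane(k,W(378,170),.124),onplane(k,W(383,37),.124);print("bar ends@.124",a,b,(a+b)/2,np.hypot(*(a-b)),"yaw far-pointer",np.arctan2(*(b-a)[::-1]))
a,b=onplane(k,W(725,325),.07),onplane(k,W(5,232),.07);print("slicer front R,L",a,b,np.hypot(*(a-b)),"yaw",np.arctan2(*(b-a)[::-1])-np.pi/2)
E
```

```text
tin free (xyz of lid top,yaw) [ 0.4397  0.1325  0.1236 -0.1066] [[-1.0, 0.7], [0.8, 0.5], [0.0, -0.4], [0.1, -1.0]]
tin z=.15 [ 0.4437  0.1362 -0.1075] [-2.2 -1.2  3.3  0.4  1.2  1.7 -2.2 -0.5]
dredger collar@.1485 [0.40091098 0.29006069]
dredger 2view dome (array([0.40471472, 0.28682471, 0.16234914]), np.float64(0.29974795539382626))
ring centre@.082 [0.43106574 0.21659331] disc@.09 [0.43048771 0.21600512]
bar ends@.124 [0.40961415 0.20927627] [0.45360541 0.22137546] [0.43160978 0.21532587] 0.045624793253529444 yaw far-pointer 0.2683998871375319
slicer front R,L [0.38306741 0.05731272] [0.32342396 0.34520197] 0.2940026486838067 yaw 0.20428497513138244
```

```bash
python3 - <<'E'
from h import *
go([.402,.289,.26],1.87)
E
```

```text
pos [0.4295 0.1679 0.4021] yaw 0.335 shift [ 0.0139 -0.1234  0.142 ] turn [-1.000e-02  2.000e-02 -8.796e+01] t 3.75
```

```bash
python3 -m creep '[[1,0.0035,-0.031,0.0355,0,0,0],[1,0.0035,-0.031,0.0355,0,0,0],[1,0.0035,-0.031,0.0355,0,0,0],[1,0.0034,-0.0304,0.0355,0,0,0],[1,0,0,0,0,0,-8],[1,0,0,0,0,0,-8],[1,0,0,0,0,0,-8],[1,0,0,0,0,0,-8],[1,0,0,0,0,0,-8],[1,0,0,0,0,0,-8],[1,0,0,0,0,0,-8],[1,0,0,0,0,0,-8],[1,0,0,0,0,0,-8],[1,0,0,0,0,0,-8],[1,0,0,0,0,0,-8],[1,0,0,0,0,0,0],[1,0,0,0,0,0,0]]' 
python3 - <<'E'
from h import *
k=snap("wrist","pics/w3.png",["dredger_mid"])
go([.402,.289,.111],1.87)
im=cv2.imread("pics/w3.png")
X=[.402,.289,.1485]
th=np.linspace(0,2*np.pi,40)
for z,r in [(.1485,.0295),(.07,.028)]:
    p=proj(k,np.c_[.402+r*np.cos(th),.289+r*np.sin(th),0*th+z]); cv2.polylines(im,[np.round(p).astype(int)],True,(0,0,255),1)
cv2.imwrite("pics/w3b.png",cv2.resize(im,(800,600),interpolation=cv2.INTER_CUBIC))
E
```

```text
t: 5.45
tool_pos: [0.4019, 0.2896, 0.2604]
tool_rot: [1.867, 2.527, 0.0]
contact_force: [-0.6, 0.7, 0.3]
opening: 0.0855
dredger_mid [([242.0, 154.0, 320.0, 237.0], 0.88), ([102.0, 108.0, 190.0, 175.0], 0.81), ([118.0, 0.0, 203.0, 64.0], 0.62)]
pos [0.4017 0.2899 0.2604] yaw 1.871 shift [-0.001   0.      0.1494] turn [0.01 0.   0.04] t 5.55
```

View pics/w3b.png

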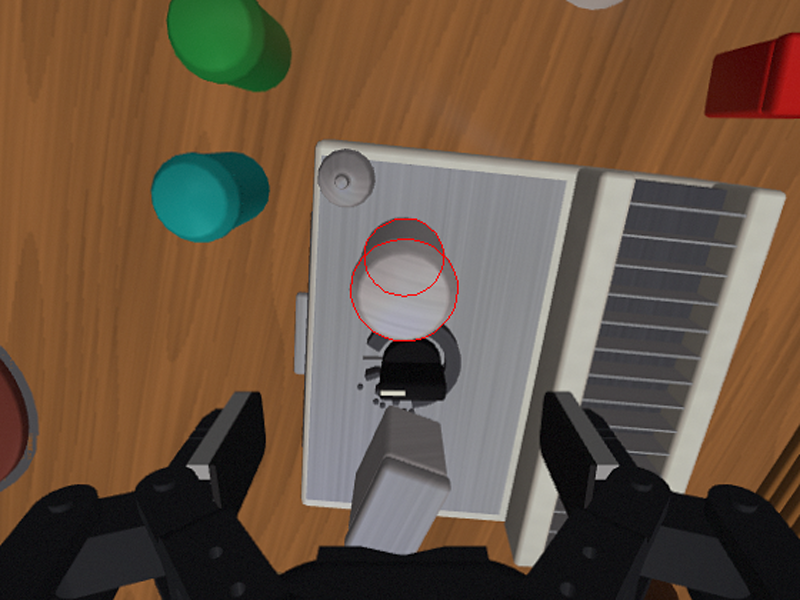

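The red model rings fit the dredger at crop (404,270), so I'll go down and grip it.

```bash
python3 -m creep '[[1,0,0,0.04,0,0,0],[1,0,0,0.04,0,0,0],[1,0,0,0.04,0,0,0],[1,0,0,0.03,0,0,0],[1,0,0,0,0,0,0],[1,0,0,0,0,0,0],[0.3,0,0,0,0,0,0],[0.3,0,0,0,0,0,0],[0.3,0,0,0,0,0,0],[0.3,0,0,0,0,0,0],[0.3,0,0,0,0,0,0],[0.3,0,0,0,0,0,0]]' 40
```

```text
t: 6.75
tool_pos: [0.403, 0.2913, 0.1133]
tool_rot: [1.86, 2.529, 0.007]
contact_force: [-1.4, -0.6, 6.8]
opening: 0.0572
```

```bash
python3 -m creep '[[0.3,0,0,-0.015,0,0,0],[0.3,0,0,-0.03,0,0,0],[0.3,0,0,-0.04,0,0,0],[0.3,0,0,-0.04,0,0,0],[0.3,0,0,-0.015,0,0,0],[0.3,0,0,0,0,0,0]]'
python3 - <<'E'
from h import *
go([.437,-.18,.25],1.57)
E
```

```text
t: 7.35
tool_pos: [0.4026, 0.2911, 0.2537]
tool_rot: [1.859, 2.529, 0.009]
contact_force: [0.5, -0.6, -2.6]
opening: 0.0568
pos [0.4026 0.2911 0.2537] yaw 1.874 shift [-0.4599 -0.1077  0.0025] turn [ 0.34 -0.11 17.4 ] t 7.35
```

```bash
python3 -m creep '[[0.3,-0.015,-0.0035,0,0,0,0],[0.3,-0.033,-0.0077,0,0,0,0],[0.3,-0.033,-0.0077,0,0,0,0],[0.3,-0.033,-0.0077,0,0,0,0],[0.3,-0.033,-0.0077,0,0,0,0],[0.3,-0.033,-0.0077,0,0,0,0],[0.3,-0.033,-0.0077,0,0,0,0],[0.3,-0.033,-0.0077,0,0,0,0],[0.3,-0.033,-0.0077,0,0,0,0],[0.3,-0.033,-0.0077,0,0,0,0],[0.3,-0.033,-0.0077,0,0,0,0],[0.3,-0.033,-0.0077,0,0,0,0],[0.3,-0.033,-0.0077,0,0,0,0],[0.3,-0.033,-0.0077,0,0,0,0],[0.3,-0.016,-0.004,0,0,0,0],[0.3,0,0,0,0,0,5.8],[0.3,0,0,0,0,0,5.8],[0.3,0,0,0,0,0,5.8],[0.3,0,0,0,0,0,0],[0.3,0,0,0,0,0,0]]'
python3 - <<'E'
from h import *
go([.437,-.18,.0535],1.57)
k=snap("wrist","pics/w4.png",["pot","jar","dredger_mid"])
for n,X in [("jar",(.562,-.261,.07)),("pot",(.437,-.281,.07))]: print(n,proj(k,X))
E
```

```text
t: 9.35
tool_pos: [0.435, -0.1803, 0.2487]
tool_rot: [-2.218, -2.221, 0.001]
contact_force: [-0.1, -0.6, -1.3]
opening: 0.0571
pos [ 0.435  -0.1803  0.2487] yaw 1.572 shift [-1.000e-04  2.500e-03  1.952e-01] turn [-0.14 -0.09  0.13] t 9.35
pot []
jar [([360.0, 214.0, 429.0, 289.0], 0.96)]
dredger_mid [([202.0, 194.0, 361.0, 385.0], 0.86)]
jar [[402.75271102 257.63837779]]
pot [[283.94273008 274.2545514 ]]
```

```bash
python3 -m creep '[[0.3,0,0,0.03,0,0,0],[0.3,0,0,0.04,0,0,0],[0.3,0,0,0.04,0,0,0],[0.3,0,0,0.04,0,0,0],[0.3,0,0,0.025,0,0,0],[0.3,0,0,0.015,0,0,0],[0.3,0,0,0,0,0,0],[0.3,0,0,0,0,0,0]]'
```

```text
t: 10.35
tool_pos: [0.4361, -0.1808, 0.0608]
tool_rot: [2.222, 2.221, 0.0]
contact_force: [0.5, -0.2, -2.1]
opening: 0.0575
```

```bash
python3 -m creep '[[0.3,0,0,0.002,0,0,0],[0.3,0,0,0,0,0,0]]'
```

```text
t: 10.55
tool_pos: [0.4367, -0.1812, 0.0596]
tool_rot: [2.221, 2.219, 0.001]
contact_force: [-0.4, 0.1, -1.9]
opening: 0.0573
```

```bash
python3 -m creep '[[0.3,0,0,0.003,0,0,0],[0.3,0,0,0.003,0,0,0],[0.3,0,0,0,0,0,0]]'; python3 -m creep '[[0.3,0,0,0.0015,0,0,0],[0.3,0,0,0,0,0,0]]'
```

```text
t: 10.85
tool_pos: [0.4355, -0.1805, 0.0519]
tool_rot: [-2.222, -2.22, 0.0]
contact_force: [-0.3, 0.1, -1.3]
opening: 0.0568
t: 11.05
tool_pos: [0.436, -0.181, 0.0515]
tool_rot: [2.222, 2.221, -0.001]
contact_force: [-3.4, 1.9, 3.5]
opening: 0.0571
```

```bash
python3 -m creep '[[1,0,0,0,0,0,0],[1,0,0,0,0,0,0],[1,0,0,0,0,0,0],[1,0,0,-0.02,0,0,0],[1,0,0,-0.04,0,0,0],[1,0,0,-0.05,0,0,0],[1,0,0,-0.05,0,0,0],[1,0,0,-0.04,0,0,0],[1,0,0,0,0,0,0]]'
python3 - <<'E'
from h import *
k=snap("side","pics/s1.png",["dredger_mid","jar","pot"])
print(proj(k,[[.436,-.181,.008],[.436,-.181,.106],[.562,-.261,.008],[.437,-.281,.008]]))
go([.4437,.1362,.26],-.107+np.pi/2)
E
```

```text
t: 11.95
tool_pos: [0.4388, -0.1825, 0.2589]
tool_rot: [2.213, 2.211, 0.005]
contact_force: [-0.2, -0.6, -0.0]
opening: 0.0855
dredger_mid [([327.0, 176.0, 348.0, 210.0], 0.81), ([288.0, 312.0, 314.0, 355.0], 0.64), ([259.0, 344.0, 290.0, 391.0], 0.64)]
jar [([249.0, 310.0, 262.0, 330.0], 0.16)]
pot [([344.0, 169.0, 362.0, 190.0], 0.7), ([329.0, 177.0, 351.0, 210.0], 0.38)]
[[337.01278558 204.51392624]
 [340.26939906 179.59516891]
 [316.57066123 177.22706641]
 [352.23549365 188.34280453]]
pos [ 0.4352 -0.1803  0.2491] yaw 1.57 shift [ 0.3165  0.0082 -0.0105] turn [-0.13 -0.07  6.09] t 12.15
```

```bash
python3 -m creep '[[1,0.04,0.001,-0.001,0,0,0],[1,0.04,0.001,-0.001,0,0,0],[1,0.04,0.001,-0.001,0,0,0],[1,0.04,0.001,-0.001,0,0,0],[1,0.04,0.001,-0.001,0,0,0],[1,0.04,0.001,-0.001,0,0,0],[1,0.04,0.001,-0.001,0,0,0],[1,0.0365,0.001,-0.001,0,0,0],[1,0,0,0,0,0,6.1],[1,0,0,0,0,0,0],[1,0,0,0,0,0,0]]'
python3 - <<'E'
from h import *
k=snap("wrist","pics/w5.png",["tin_mid"])
go([.4437,.1362,.104],-.107+np.pi/2)
im=cv2.imread("pics/w5.png")
def rect(cx,cy,yaw,z,a,b):
    c,s=np.cos(yaw),np.sin(yaw)
    return np.round(proj(k,[[cx+c*x-s*y,cy+s*x+c*y,z] for x,y in [(a,b),(a,-b),(-a,-b),(-a,b)]])).astype(int)
cv2.polylines(im,[rect(.4437,.1362,-.107,.15,.024,.038)],True,(0,0,255),1)
cv2.polylines(im,[rect(.4437,.1362,-.107,.07,.023,.037)],True,(0,255,0),1)
th=np.linspace(0,2*np.pi,60)
for r in (.025,.036):cv2.polylines(im,[np.round(proj(k,np.c_[.431+r*np.cos(th),.216+r*np.sin(th),0*th+.082])).astype(int)],True,(255,0,255),1)
cv2.imwrite("pics/w5b.png",cv2.resize(im[50:330,130:430],(640,597),interpolation=cv2.INTER_CUBIC))
E
```

```text
t: 13.25
tool_pos: [0.4434, 0.1355, 0.257]
tool_rot: [-2.334, -2.1, 0.004]
contact_force: [0.4, -0.1, 0.3]
opening: 0.085
tin_mid [([495.0, 305.0, 560.0, 376.0], 0.73), ([248.0, 140.0, 313.0, 248.0], 0.71)]
pos [0.4438 0.1351 0.2578] yaw 1.464 shift [0.0011 0.     0.1538] turn [-0.09  0.03 -0.01] t 13.35
```

View pics/w5b.png

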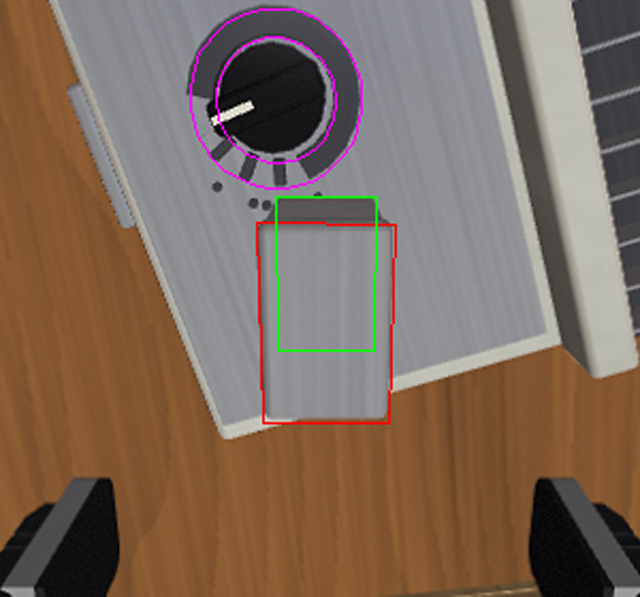

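The tin's outlines and the ring outline match the model. I'll go down and grip the tin.

```bash
python3 -m creep '[[1,0.001,0,0.04,0,0,0],[1,0,0,0.04,0,0,0],[1,0,0,0.04,0,0,0],[1,0,0,0.03,0,0,0],[1,0,0,0.013,0,0,0],[1,0,0,0,0,0,0],[0.3,0,0,0,0,0,0],[0.3,0,0,0,0,0,0],[0.3,0,0,0,0,0,0],[0.3,0,0,0,0,0,0],[0.3,0,0,0,0,0,0],[0.3,0,0,0,0,0,0]]' 40
python3 -m creep '[[0.3,0,0,0,0,0,0]]'
```

```text
t: 14.55
tool_pos: [0.4452, 0.137, 0.0981]
tool_rot: [2.336, 2.099, 0.003]
contact_force: [-2.5, 0.5, 6.6]
opening: 0.0469
t: 14.65
tool_pos: [0.4452, 0.1371, 0.0981]
tool_rot: [2.336, 2.099, 0.003]
contact_force: [-3.4, -0.2, 7.1]
opening: 0.0471
```

```bash
python3 -m creep '[[0.3,0,0,-0.015,0,0,0],[0.3,0,0,-0.03,0,0,0],[0.3,0,0,-0.04,0,0,0],[0.3,0,0,-0.04,0,0,0],[0.3,0,0,-0.02,0,0,0],[0.3,0,0,0,0,0,0]]'
python3 - <<'E'
from h import *
go([.545,-.362,.24],1.58)
E
```

```text
t: 15.25
tool_pos: [0.4463, 0.1371, 0.2455]
tool_rot: [2.333, 2.096, 0.011]
contact_force: [0.0, -0.2, -0.8]
opening: 0.0471
pos [0.4463 0.1371 0.2455] yaw 1.464 shift [-0.4857  0.1514  0.0058] turn [ 0.49 -0.09 -6.66] t 15.25
```

```bash
python3 -m creep '[[0.3,-0.015,0.005,0,0,0,0],[0.3,-0.035,0.011,0,0,0,0],[0.3,-0.035,0.011,0,0,0,0],[0.3,-0.035,0.011,0,0,0,0],[0.3,-0.035,0.011,0,0,0,0],[0.3,-0.035,0.011,0,0,0,0],[0.3,-0.035,0.011,0,0,0,0],[0.3,-0.035,0.011,0,0,0,0],[0.3,-0.035,0.011,0,0,0,0],[0.3,-0.035,0.011,0,0,0,0],[0.3,-0.035,0.011,0,0,0,0],[0.3,-0.035,0.011,0,0,0,0],[0.3,-0.035,0.011,0,0,0,0],[0.3,-0.035,0.011,0,0,0,0],[0.3,-0.0157,0.0034,0,0,0,0],[0.3,0,0,0,0,0,-3.3],[0.3,0,0,0,0,0,-3.3],[0.3,0,0,0,0,0,0],[0.3,0,0,0,0,0,0]]'
python3 - <<'E'
from h import *
go([.545,-.362,.046],1.58)
k=snap("wrist","pics/w6.png",["tin_mid","pot"])
E
```

```text
t: 17.15
tool_pos: [0.5423, -0.3616, 0.2394]
tool_rot: [-2.212, -2.228, 0.0]
contact_force: [-0.1, -0.5, -1.9]
opening: 0.047
pos [ 0.5423 -0.3616  0.2394] yaw 1.578 shift [-0.0007  0.003   0.1934] turn [-0.09 -0.08 -0.12] t 17.15
tin_mid [([204.0, 184.0, 356.0, 389.0], 0.91)]
pot [([135.0, 68.0, 204.0, 129.0], 0.78)]
```

```bash
python3 -m creep '[[0.3,0,0.002,0.03,0,0,0],[0.3,0,0,0.04,0,0,0],[0.3,0,0,0.04,0,0,0],[0.3,0,0,0.04,0,0,0],[0.3,0,0,0.028,0,0,0],[0.3,0,0,0.015,0,0,0],[0.3,0,0,0,0,0,0],[0.3,0,0,0,0,0,0]]'; python3 -m creep '[[0.3,0,0,0.003,0,0,0],[0.3,0,0,0.002,0,0,0],[0.3,0,0,0,0,0,0]]'
```

```text
t: 18.1
tool_pos: [0.5456, -0.363, 0.0493]
tool_rot: [2.211, 2.229, 0.0]
contact_force: [0.7, 0.5, -2.0]
opening: 0.047
t: 18.4
tool_pos: [0.5451, -0.3627, 0.0437]
tool_rot: [2.212, 2.229, 0.0]
contact_force: [-0.2, -0.7, -2.5]
opening: 0.0469
```

```bash
python3 -m creep '[[0.3,0,0,0.003,0,0,0],[0.3,0,0,0.002,0,0,0],[0.3,0,0,0,0,0,0]]'; python3 -m creep '[[0.3,0,0,0.002,0,0,0],[0.3,0,0,0,0,0,0]]'
```

```text
t: 18.7
tool_pos: [0.5444, -0.3621, 0.0372]
tool_rot: [-2.212, -2.23, 0.0]
contact_force: [-0.5, -0.5, -2.8]
opening: 0.0475
t: 18.9
tool_pos: [0.5449, -0.3626, 0.0363]
tool_rot: [2.212, 2.23, -0.0]
contact_force: [-1.2, 0.9, 0.5]
opening: 0.0473
```

```bash
python3 -m creep '[[0.3,0,0,0.0005,0,0,0],[1,0,0,0,0,0,0],[1,0,0,0,0,0,0],[1,0,0,0,0,0,0],[1,0,0,-0.02,0,0,0],[1,0,0,-0.04,0,0,0],[1,0,0,-0.05,0,0,0],[1,0,0,-0.05,0,0,0],[1,0,0,-0.04,0,0,0],[1,0,0,0,0,0,0]]'
python3 - <<'E'
from h import *
k=snap("side","pics/s2.png",["tin_mid","dredger_mid","jar","pot"])
print(proj(k,[[.545,-.362,.008],[.545,-.362,.088]]).tolist())
go([.431,.216,.26],.268)
from station import ctrl; print(ctrl.get_obs()["q"])
E
```

```text
t: 19.9
tool_pos: [0.5477, -0.3647, 0.2448]
tool_rot: [2.202, 2.22, 0.002]
contact_force: [0.4, -0.2, 0.8]
opening: 0.0854
tin_mid [([103.0, 286.0, 143.0, 334.0], 0.89), ([329.0, 138.0, 350.0, 170.0], 0.87), ([227.0, 154.0, 255.0, 178.0], 0.8)]
dredger_mid [([286.0, 312.0, 314.0, 358.0], 0.93), ([260.0, 348.0, 290.0, 390.0], 0.69), ([330.0, 178.0, 346.0, 210.0], 0.56)]
jar [([304.0, 155.0, 329.0, 182.0], 0.56)]
pot [([344.0, 167.0, 362.0, 190.0], 0.76), ([327.0, 181.0, 351.0, 209.0], 0.54)]
[[336.1986063211371, 164.97721192543233], [338.48967950323686, 145.6586479351423]]
pos [ 0.5438 -0.3616  0.2325] yaw 1.579 shift [ 0.5785 -0.1083 -0.0256] turn [-2.60e-01 -1.00e-02  7.51e+01] t 20.15
[-7.00626786e-01  1.19936744e-01  1.53960488e+00  9.92170255e-06
  1.48634533e+00 -7.08573844e-01]
```

```bash
python3 - <<'E'
from h import *
L=lambda f:np.load(f,allow_pickle=True).item()
k=L("pics/w2.png.npy");W=lambda u,v:np.array([140+u/3.6,120+v/3.6])
c=onplane(k,W(388,88),.082)
for p in [(413,167),(443,148),(463,120)]:
    d=onplane(k,W(*p),.082)-c;print("wall",np.hypot(*d),np.arctan2(-d[1],-d[0]))
k=L("pics/w3.png.npy");A=lambda u,v:np.array([u*.7,v*.7])
a,b=onplane(k,A(318,143),.07),onplane(k,A(303,503),.07);print("front edge",a,b,np.hypot(*(a-b)),np.arctan2(*(a-b)[::-1])-np.pi/2)
a,b=onplane(k,A(783,195),.115),onplane(k,A(523,566),.115);print("rear/diag",a,b)
a,b=onplane(k,A(577,172),.07),onplane(k,A(505,520),.07);print("deck back edge",a,b,np.arctan2(*(a-b)[::-1])-np.pi/2)
k=L("pics/w5.png.npy");B=lambda u,v:np.array([130+u*300/640,50+v*280/597])
a,b=onplane(k,B(213,122),.124),onplane(k,B(252,105),.124);print("pointer mark",a,b,np.arctan2(*(b-a)[::-1]))
a,b=onplane(k,B(50,2),.07),onplane(k,B(226,438),.07);print("front edge w5",np.arctan2(*(a-b)[::-1])-np.pi/2,b)
E
```

```text
wall 0.031318330479701256 0.6191466534275607
wall 0.030492413919015828 1.0674039913919877
wall 0.030543379811269967 1.5039224178888941
front edge [0.32554747 0.34630571] [0.3834964  0.05983387] 0.2922741694864548 0.1995916365823236
rear/diag [0.60282026 0.40242813] [0.55991947 0.09231855]
deck back edge [0.4958167  0.37951303] [0.55399897 0.09353537] 0.20071101432965022
pointer mark [0.41013236 0.21088632] [0.4251743  0.21527225] 0.2837142286420248
front edge w5 0.20930433464063491 [0.38508638 0.05788619]
```

```bash
python3 -m creep '[[0.6,0.044,-0.0083,-0.002,0,0,0],[0.6,0.044,-0.0083,-0.002,0,0,0],[0.6,0.044,-0.0083,-0.002,0,0,0],[0.6,0.044,-0.0083,-0.002,0,0,0],[0.6,0.044,-0.0083,-0.002,0,0,0],[0.6,0.044,-0.0083,-0.002,0,0,0],[0.6,0.044,-0.0083,-0.002,0,0,0],[0.6,0.044,-0.0083,-0.002,0,0,0],[0.6,0.044,-0.0083,-0.002,0,0,0],[0.6,0.044,-0.0083,-0.002,0,0,0],[0.6,0.044,-0.0083,-0.002,0,0,0],[0.6,0.044,-0.0083,-0.002,0,0,0],[0.6,0.0505,-0.0087,0,0,0,0],[0.6,0,0,0,0,0,0],[0.6,0,0,0,0,0,0]]'
python3 - <<'E'
from h import *
go([.431,.216,.24],.268)
E
```

```text
t: 21.65
tool_pos: [0.4309, 0.2148, 0.2573]
tool_rot: [-2.209, -2.233, 0.005]
contact_force: [0.7, -0.0, -0.1]
opening: 0.0512
pos [0.4309 0.2148 0.2573] yaw 1.582 shift [0.0012 0.0001 0.0173] turn [-0.1   0.2  75.26] t 21.65
```

```bash
python3 -m creep '[[0.6,0.0012,0,0,0,0,8.3],[0.6,0,0,0,0,0,8.3],[0.6,0,0,0,0,0,8.3],[0.6,0,0,0,0,0,8.3],[0.6,0,0,0,0,0,8.3],[0.6,0,0,0,0,0,8.3],[0.6,0,0,0,0,0,8.3],[0.6,0,0,0,0,0,8.3],[0.6,0,0,0,0,0,8.3],[0.6,0,0,0,0,0,0],[0.6,0,0,0,0,0,0]]'
python3 - <<'E'
from h import *
go([.431,.216,.096],.275)
k=snap("wrist","pics/w7.png",["selector_grip"])
im=cv2.imread("pics/w7.png");th=np.linspace(0,2*np.pi,60)
for r,z in ((.025,.082),(.036,.082)):cv2.polylines(im,[np.round(proj(k,np.c_[.431+r*np.cos(th),.216+r*np.sin(th),0*th+z])).astype(int)],True,(255,0,255),1)
c,s=np.cos(.275),np.sin(.275)
cv2.polylines(im,[np.round(proj(k,[[.431+c*x-s*y,.216+s*x+c*y,.124] for x,y in [(.022,.007),(.022,-.007),(-.022,-.007),(-.022,.007)]])).astype(int)],True,(0,255,0),1)
p=proj(k,[.431,.216,.1])[0].astype(int);print(p)
cv2.imwrite("pics/w7b.png",cv2.resize(im[p[1]-60:p[1]+60,p[0]-70:p[0]+70],(700,600),interpolation=cv2.INTER_CUBIC))
E
```

```text
t: 22.75
tool_pos: [0.4322, 0.2141, 0.2585]
tool_rot: [3.111, 0.432, -0.002]
contact_force: [0.1, 0.1, -0.2]
opening: 0.0513
pos [0.4322 0.2141 0.2585] yaw 0.276 shift [-0.0004 -0.0022  0.1625] turn [0.01 0.08 0.05] t 22.75
selector_grip [([252.0, 161.0, 301.0, 222.0], 0.63)]
[277 188]
```

View pics/w7b.png

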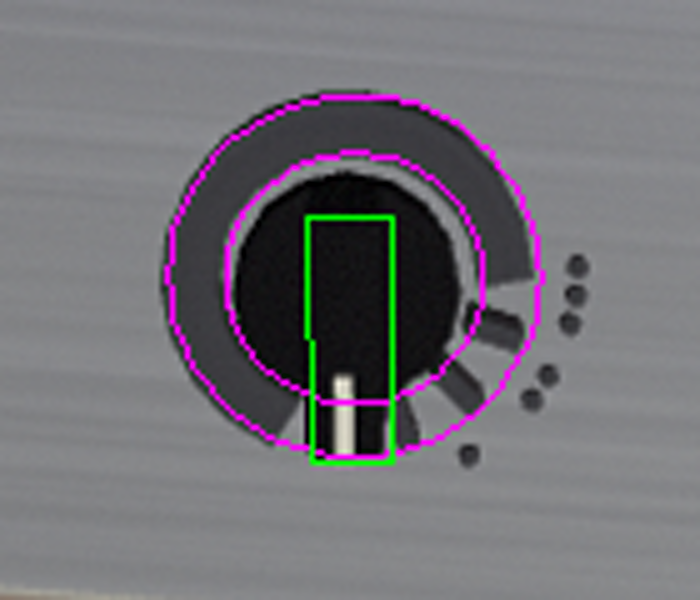

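The knob, at (348,300) in the crop, lies about 1 mm left of the model. I'll correct for that, go down and grip it.

```bash
python3 -m creep '[[0.6,-0.0005,-0.003,0.04,0,0,0],[0.6,0,0,0.04,0,0,0],[0.6,0,0,0.04,0,0,0],[0.6,0,0,0.028,0,0,0],[0.6,0,0,0.012,0,0,0],[0.6,0,0,0,0,0,0],[0.6,0,0,0,0,0,0]]' 50
python3 - <<'E'
from h import *
go([.431,.217,.096],.275)
E
```

```text
t: 23.55
tool_pos: [0.4318, 0.2183, 0.1008]
tool_rot: [-3.112, -0.431, -0.003]
contact_force: [-0.1, -0.4, 0.4]
opening: 0.0511
pos [0.4318 0.2183 0.1008] yaw 0.275 shift [-0.0011  0.001   0.0048] turn [-0.   -0.13  0.02] t 23.55
```

```bash
python3 -m creep '[[0.6,-0.0005,0.0005,0.003,0,0,0],[0,0,0,0,0,0,0],[0,0,0,0,0,0,0],[0,0,0,0,0,0,0],[0,0,0,0,0,0,0],[0,0,0,0,0,0,0],[0,0,0,0,0,0,0]]' 50
python3 -m creep '[[0,0,0,0,0,0,0]]'
```

```text
t: 24.25
tool_pos: [0.4307, 0.2187, 0.0974]
tool_rot: [-3.109, -0.43, -0.002]
contact_force: [-2.7, 4.7, 3.3]
opening: 0.013
t: 24.35
tool_pos: [0.4307, 0.2187, 0.0974]
tool_rot: [-3.109, -0.43, -0.002]
contact_force: [-1.9, 4.9, 4.1]
opening: 0.0136
```

```bash
python3 -m creep '[[0,0,-0.001,-0.003,0,0,0],[0,0,0,-0.005,0,0,0],[0,0,0,-0.005,0,0,0],[0,0,0,0,0,0,0],[0,0,0,0,0,0,0]]'
```

```text
t: 24.85
tool_pos: [0.4305, 0.2187, 0.1088]
tool_rot: [-3.111, -0.43, -0.003]
contact_force: [3.8, 5.0, -5.9]
opening: 0.0132
```

```bash
python3 -m creep '[[0,0,0,-0.0015,0,0,0],[0,0,0,0,0,0,-5],[0,0,0,0,0,0,-5],[0,0,0,0,0,0,-5],[0,0,0,0,0,0,-5],[0,0,0,0,0,0,0]]'
python3 - <<'E'
from h import *
go([.431,.218,.110],1.30)
E
```

```text
t: 25.45
tool_pos: [0.4305, 0.2188, 0.1102]
tool_rot: [-2.989, -0.966, -0.003]
contact_force: [4.2, 4.9, -7.8]
opening: 0.0131
pos [0.4305 0.2188 0.1102] yaw 0.625 shift [-0.0001  0.0009  0.0002] turn [ 3.000e-02 -1.200e-01 -3.866e+01] t 25.45
```

```bash
python3 -m creep '[[0,0,0,0,0,0,-5.6],[0,0,0,0,0,0,-5.5],[0,0,0,0,0,0,-5.5],[0,0,0,0,0,0,-5.5],[0,0,0,0,0,0,-5.5],[0,0,0,0,0,0,-5.5],[0,0,0,0,0,0,-5.5],[0,0,0,0,0,0,0],[0,0,0,0,0,0,0]]'
python3 - <<'E'
from h import *
go([.431,.218,.098],1.30)
E
```

```text
t: 26.35
tool_pos: [0.4305, 0.2189, 0.1102]
tool_rot: [-2.503, -1.898, -0.004]
contact_force: [4.0, 5.6, -7.3]
opening: 0.0135
pos [0.4305 0.2189 0.1102] yaw 1.298 shift [-0.0008  0.0007  0.0122] turn [ 0.06 -0.12 -0.13] t 26.35
```

```bash
python3 -m creep '[[0,0,0,0.004,0,0,0],[0,0,0,0.004,0,0,0],[0,0,0,0.004,0,0,0],[0,0,0,0.001,0,0,0],[0,0,0,0,0,0,0],[0,0,0,0,0,0,0]]'
```

```text
t: 26.95
tool_pos: [0.4305, 0.219, 0.0976]
tool_rot: [-2.503, -1.898, -0.003]
contact_force: [2.7, 3.7, -5.6]
opening: 0.013
```

```bash
python3 -m creep '[[0,0,0,0.0015,0,0,0],[0,0,0,0,0,0,0]]'; python3 -m creep '[[0.5,0,0,0,0,0,0],[0.6,0,0,0,0,0,0],[0.6,0,0,0,0,0,0],[0.6,0,0,0,0,0,0],[0.6,0,0,-0.02,0,0,0],[0.6,0,0,-0.04,0,0,0],[0.6,0,0,-0.05,0,0,0],[0.6,0,0,-0.05,0,0,0],[0.6,0,0,0,0,0,0],[0.6,0,0,0,0,0,0]]'
python3 - <<'E'
from h import *
k=snap("wrist","pics/w8.png",["selector_grip"])
im=cv2.imread("pics/w8.png");th=np.linspace(0,2*np.pi,60)
c,s=np.cos(1.30),np.sin(1.30)
for z,col in ((.124,(0,255,0)),(.132,(0,0,255))):cv2.polylines(im,[np.round(proj(k,[[.431+c*x-s*y,.2175+s*x+c*y,z] for x,y in [(.022,.007),(.022,-.007),(-.022,-.007),(-.022,.007)]])).astype(int)],True,col,1)
p=proj(k,[.431,.216,.1])[0].astype(int)
cv2.imwrite("pics/w8b.png",cv2.resize(im[p[1]-60:p[1]+60,p[0]-70:p[0]+70],(700,600),interpolation=cv2.INTER_CUBIC))
E
```

```text
t: 27.15
tool_pos: [0.4307, 0.219, 0.0974]
tool_rot: [-2.503, -1.898, -0.003]
contact_force: [-1.2, 4.5, 4.0]
opening: 0.0129
t: 28.15
tool_pos: [0.4309, 0.2185, 0.2581]
tool_rot: [2.502, 1.897, 0.005]
contact_force: [-0.2, 0.1, -1.4]
opening: 0.0513
selector_grip [([255.0, 163.0, 305.0, 219.0], 0.67)]
```

View pics/w8b.png

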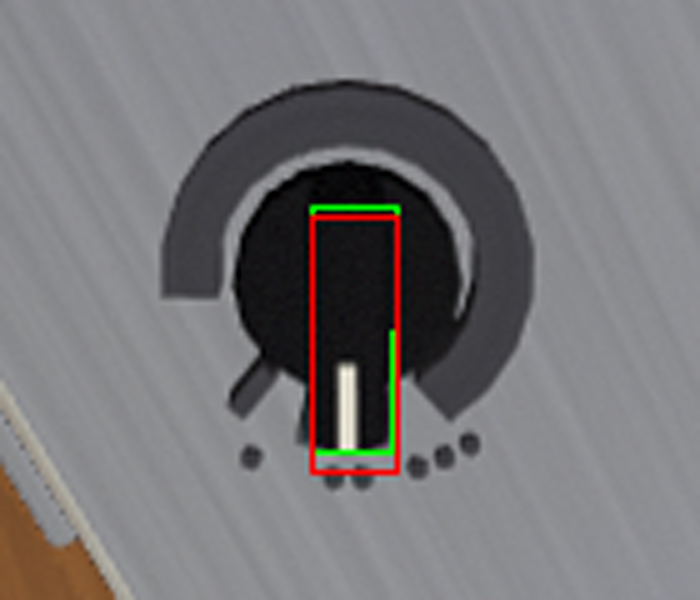

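The pointer is at the two studs, and the bar's end matches the model at the fully-down height (green), not the raised one (red). Next is one last look at the tray.

```bash
python3 - <<'E'
from h import *
snap("side","pics/s3.png")
cv2.imwrite("pics/s3c.png",cv2.resize(cv2.imread("pics/s3.png")[120:400,90:420],(707,600),interpolation=cv2.INTER_CUBIC))
E
```

```text
(no output)
```

View pics/s3c.png

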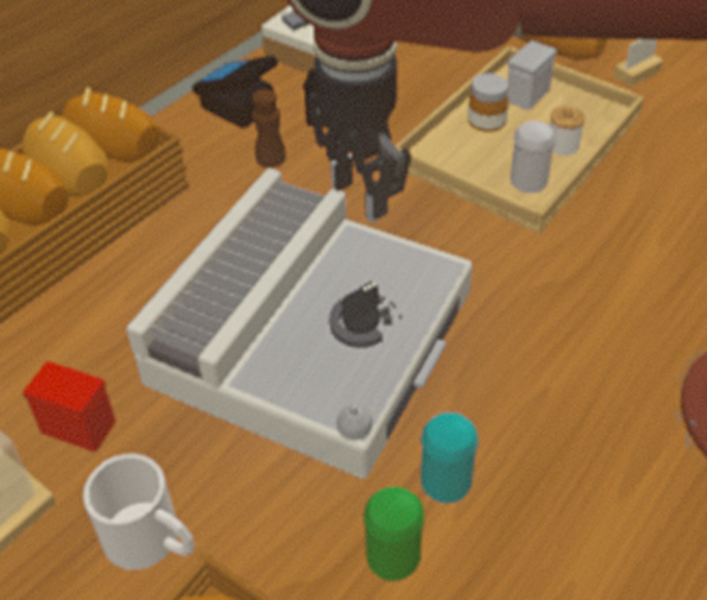

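The dredger (532,155) and tin (530,75) stand upright in the tray. The jar, pot, bell and the rest are where they were, and the robot is clear of everything.

```bash
python3 -c "
from station import finish_job;print(finish_job())"
```

```text
the job is handed in; nothing more can be done
None
```

I set the dredger and then the tin down upright in the tray. I then pulled the selector up about 13 mm, turned it counter-clockwise past the first notch to the second, and lowered it into that notch. The job was handed in at about 28 s of the 72 s allowed; no verdict is reported.

**Tray:** in the last side view both pieces stand upright. The jar, pot, bell and the other things in view look unmoved.

**Selector:** the last wrist picture shows the pointer at the two studs, with the bar matching its fully-down outline. Before I let go, the tool was back at its starting height (97.4 mm). The vertical force had also gone from a downward pull to 4 N upward, as when I first gripped the knob.

**Disagreements:**
- **Tin height:** a fit from one view put the lid at 124 mm. Two views gave 149 mm, as did the text (150 mm), so I used that.
- **Knob grip:** a sideways force of about 5 N remained on the knob, from roughly 1 mm of misalignment. It did no visible harm.

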